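Clamp, stamp and free a dressing stick

TASK

The grey dressing stick lies loose in the stamping fixture: push the handle of the locking clamp down over centre so that it stays locked on the stick, then turn the knurled collar clockwise from its rest mark to the marked stop, which strokes the stamp against the stick's end, with the clamp still locked. Then free the stick by flicking the clamp's release lever towards the jaw (do not pry the handle up) so that the clamp springs open, and lay the stick, without dropping it, in the low metal tray. Leave the other things alone.

Things in the scene. Friction and masses are not known exactly. Their poses are not given: they have to be found in the camera images.
- stamp_fixture: Grey fixture fixed to the bench, plate 12 mm thick, local x -65..90, y -122..132 mm. Origin on the bench under the plate; z up. Clamp in the plane local y -72: handle towards -x, sliding jaw towards +x. The stick lies along local y at x 50, z 12 mm, before a fixed jaw 42 mm high (its face x 62, y -92..-52) and, at y 12..32, between guides 26 mm high; from y -45 to 5 its sides are free.
- clamp_handle (a joint): Handle hinge, rad. Pivot at fixture local (-8, -72, 50) mm. 0: raised 0.8 rad above level, pointing to local -x and up. Grows as it is pressed down; 0.68 dead centre, 0.80 level, at its stop, locked. Springs lift it to 0 from below dead centre; beyond it, it stays at 0.80. Under 10 N down at the grip. Reaches 128 mm from the pivot, 18-22 wide, 12 thick (half above the pivot's height when level).
- handle_grip (a point): Middle of the top face of the handle's black rubber grip (60 x 22 mm), 98 mm from the pivot.
- release_lever (a joint): Lever hinge on the handle, 62 mm from the handle's pivot, rad. 0: square to the handle (upright when that is level); grows to 0.70 as its tab is pushed towards the jaw (fixture local +x). With the clamp locked its foot bears on the base and by about 0.4 lifts the handle past dead centre; the clamp then springs open. About 5 N at the tab; springs back when let go.
- lever_tip (a point): Centre of the release lever's steel thumb tab (7 mm thick, 24 wide along local y, 16 high), 50 mm from its hinge. When locked the tab's top is 108 mm above the bench, and the handle's top face 44 mm below the tab's centre. As the lever frees the clamp the grip rises at once by some 15 mm: push at the tab, with room over the grip.
- collar (a joint): Collar angle, rad. 0: rest; grows clockwise from above to 1.20, the marked stop (rigid). Detents at 0, 0.60 and 1.20, about 0.1 N m to pass each. Halfway the stamp is fully out against the stick, at 1.20 it is drawn back again.
- collar_grip (a point): On the vertical axis of the knurled dark steel collar (fixture local x 50, y 88 mm), at mid height: diameter 62 mm, z 40 to 64 mm, round a fixed steel barrel of diameter 44 mm whose top is at z 74 mm. Below the collar a housing of diameter 54 mm on a foot of diameter 68 mm, top z 17 mm. A drawer cabinet 0.2 m high stands beyond it (ahead and left).
- collar_pointer (a point): Outer end of the collar's pointer tab (6 mm wide, 8 mm high, z 41 to 49 mm), 41 mm from the axis. At rest it points 34 degrees from the fixture's local +y towards -x, at the stop 34 degrees from +y towards +x (the thick black mark on the barrel's top).
- stick: Grey-green abrasive dressing stick 22 x 130 x 22 mm, 0.16 kg, long along its own y. Origin at the centre of its underside.
- jaw_pad: Sprung round rubber pad (diameter 16 mm, axis z 23 mm) on the sliding jaw; closing the handle moves it about 7 mm towards fixture local +x, pressing the stick against the fixed jaw with about 15 N. Open, it stands 2 to 4 mm off the stick; nothing is above the stick, which lifts straight out once the clamp is open. The origin lies behind the pad, in the sliding jaw.
- stamp_tip: Round end (diameter 15 mm) of the stamp's sprung ram, facing the stick's +y end at mid height; presses with a few newtons at full stroke.
- tray: Low open aluminium tray fixed to the bench, 180 x 110 x 16 mm outside, 4 mm walls and 4 mm floor, long along its own x. Origin at the centre of its underside. Between the tray and the fixture stands a bench grinder 0.26 m high.
- oil_bottle: White oil bottle with a red cap, 37 mm wide, 113 mm tall; bystander. Origin under its centre.
- pliers: Red-handled pliers, 56 x 168 x 13 mm, lying on the bench; bystander.
- tin: Round paste tin, diameter 60 mm, 24 mm high; bystander.

How it is judged:
By the outcome, as a careful person would: the job done as asked, in the order asked, and still so for the second after the job is handed in, with the robot touching nothing.
It also fails if it takes over 72 s, if anything falls off the work surface, if the arm or the gripper's body presses on something with over 40 N, if the wrist force passes 120 N, or if a joint passes its speed limit or range.

ROBOT

A 7-joint arm with a two-finger parallel gripper is mounted at the origin on a cart in front of the work surface, level with it; the furniture and walls round the work are solid. World frame = base frame: x ahead of the robot, y to its left, z up, the work surface at z = 0. Lengths are in m, angles in rad, forces in N, time in s.
With the tool pointing down it reaches from about 0.4 to 0.9 m from the base axis. Payload 5.6 kg.
Tool frame: the origin (TCP) lies on the centre line of the jaws, within the pads' length; the fingertips stand bot.tip_reach ahead of it and the grasp point (between the pads) lies 11 mm behind it (bot.tip_reach is the distance from the TCP to the fingertips, in m); z points along the fingers, y is the line along which they close (so a half turn about z gives the same grasp; the last joint's range is limited). The gripper opens to 92 mm and grips with 3 to 60 N. Pads are 20 mm wide; open, the fingers measure 128 mm over their backs; the gripper's body (75 mm by 189 mm) begins 69 mm behind the grasp point.
Start: joints at [1.209, 0.468, -0.012, 1.603, 0.006, 1.071, -0.056], TCP at [0.204, -0.617, 0.223] pointing down, gripper open.
Joint ranges: [-2.53, 2.53], [-0.31, 2.02], [-1.57, 1.55], [0.28, 2.44], [-1.29, 4.43], [0.15, 1.84], [-2.92, 2.92]. Speed limits (rad/s): [2.57, 2.57, 3.14, 3.14, 3.14, 3.14, 3.14].

INTERFACE

Orientations are given as a unit quaternion [x, y, z, w].
In Python, from station import bot gives the robot as it stands.
- The arm moves only by the shell command python3 -m creep 'ROWS' [FORCE]. ROWS is text: rows parted by semicolons, each of 7 numbers parted by spaces: the turn, a rotation vector about the tool's x, y, z in degrees, then the shift along the tool's x, y, z in cm, then the opening, from 0 (shut) to 1 (fully open). In form: rx ry rz tx ty tz claw; .... A call has 1 to 8 rows; each row is the pose to reach, as a shift and turn from the pose commanded when the call began, along the tool's axes at that moment; what a row does not reach only later rows make up. A row lasts 1/12 s, in which the tool goes at most 41.7 mm and 7.16 degrees, less where a joint would pass 70% of its speed; a pose out of reach is approached as far as the arm can. A call with a gripper value outside its range is refused whole. The fingers move at their own pace and stop on an object; FORCE is the grip in N (left out, the last holds). Time passes only in rows, so rows that repeat a pose let the fingers close. It gives the time, the measured TCP pose, the force, the opening and the grip force at its end, in the units of the state.
- bot.get_state(): the state, without advancing time (a new reading comes with each control period).
- bot.capture(name): name is "scene" or "top"; returns a dict with "color" (400x640x3 uint8, red, green, blue), "intrinsics" (3x3 intrinsics, pixels), "R" (3x3) and "t" (3): a world point X has camera coordinates R X + t. Camera axes: x right, y down, z forward; pixel columns grow to the right and rows downward; lengths in m; the calibration is good to about 2 mm. A picture is of the moment at which its call begins. There is no depth.
- bot.job_done(): hands the job in; it is judged then, once.
The state is a dict: "time": time; "q": joint angles; "joint_vel": joint speeds; "joint_efforts": joint torques, N m; "eef_pos": TCP position; "eef_rot": TCP orientation; "wrist_force": force on the tool from outside, world axes, zero at the start; "moment": the same for the moment, N m; "gripper_width": finger opening in m; "grasp_force": force on a finger pad.
Only numpy, scipy, OpenCV 4.12 (cv2) and the standard library are available. Lean on these libraries where they do the work, as an engineer would, in place of code of your own. Each camera call takes 0.05 s, during which the arm holds its last target. There are 200 camera calls.

## Working session

There is one attempt and no reset: what is moved stays moved. The work goes in short steps, Python scripts to look and compute and a shell command to move; the robot and the scene stay as the last step left them, time stands still between calls to the robot, and variables do not carry over. Pictures are saved under pics/ and viewed, at most 10 in all, crops included, and the job is handed in when it is done.

```bash
ls; mkdir -p pics
python3 - <<'E'
from station import bot
import cv2
for n in ("scene","top"):
    c=bot.capture(n); cv2.imwrite(f"pics/{n}0.png",c["color"][:,:,::-1]); print(c["intrinsics"].tolist(),c["R"].round(4).tolist(),c["t"].round(4).tolist())
s=bot.get_state(); print(s, bot.tip_reach)
E
```

```text
pics
[[490.0719585356269, 0.0, 319.5727644442517], [0.0, 490.0719585356269, 200.46230889286616], [0.0, 0.0, 1.0]] [[-0.4831, -0.8756, 0.0017], [-0.3482, 0.1903, -0.9179], [0.8033, -0.444, -0.3968]] [0.2789, 0.3073, 0.8847]
[[382.0869969276681, 0.0, 317.34132770440266], [0.0, 382.0869969276681, 198.4218760122912], [0.0, 0.0, 1.0]] [[0.0251, -0.9993, -0.029], [-0.9895, -0.0207, -0.1433], [0.1426, 0.0323, -0.9893]] [-0.0018, 0.5689, 1.0131]
{'time': 0.1, 'q': array([ 1.20899458,  0.46832877, -0.01160269,  1.60353602,  0.00600338,
        1.07139886, -0.0563011 ]), 'joint_vel': array([-2.00425197e-03, -1.19775188e-03, -1.90483242e-04, -4.35292698e-04,
        7.22136840e-04,  2.01921313e-04,  7.11774246e-05]), 'joint_efforts': array([ 5.85437301e-04, -5.21648562e+01, -1.26585178e-02, -2.44366783e+01,
       -5.68010146e-02,  1.40874271e-02,  7.75266903e-05]), 'eef_pos': array([ 0.203501  , -0.61677478,  0.221708  ]), 'eef_rot': array([ 9.87327308e-01,  1.58695042e-01, -1.88849561e-04, -7.96216692e-04]), 'wrist_force': array([-0.04991509,  1.11828531, -0.38278235]), 'moment': array([-0.00441062,  0.0277683 , -0.01072234]), 'grasp_force': 0.0, 'gripper_width': 0.09187160834945869} 0.008
```

View pics/scene0.png

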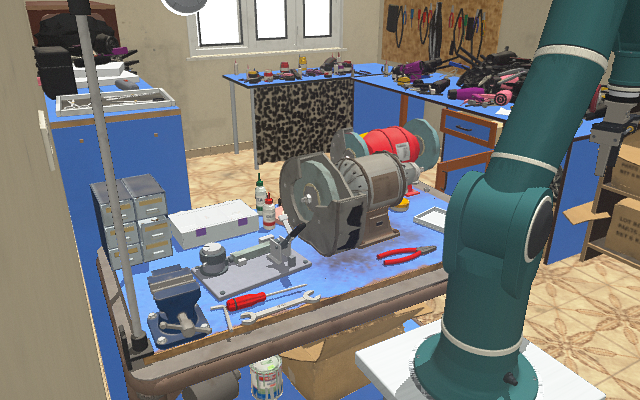

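View pics/top0.png

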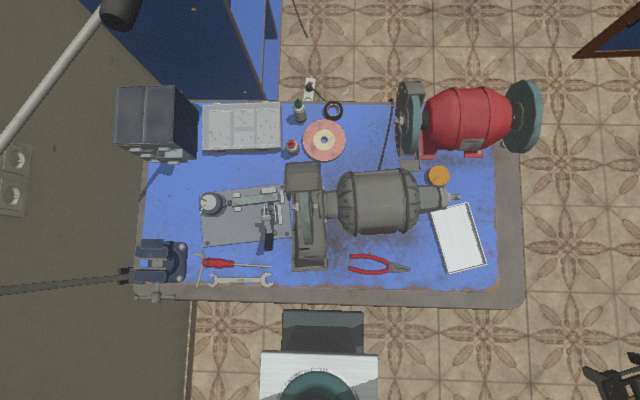

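Overview: the fixture is at top-image (245,215) with the collar at (210,203) and the clamp at (268,225). The tray is at (459,238), with the grinder in between. Next I'll zoom in on the fixture and tray.

Run:
```python
import cv2,numpy as np
t=cv2.imread("pics/top0.png"); s=cv2.imread("pics/scene0.png")
a=cv2.resize(t[175:275,190:340],(800,533),interpolation=cv2.INTER_CUBIC)   # x5.333
cv2.imwrite("pics/c1.png",a)
b=cv2.resize(s[205:305,180:330],(800,533),interpolation=cv2.INTER_CUBIC)
cv2.imwrite("pics/c2.png",b)
```

```text
(no output)
```

View pics/c1.png

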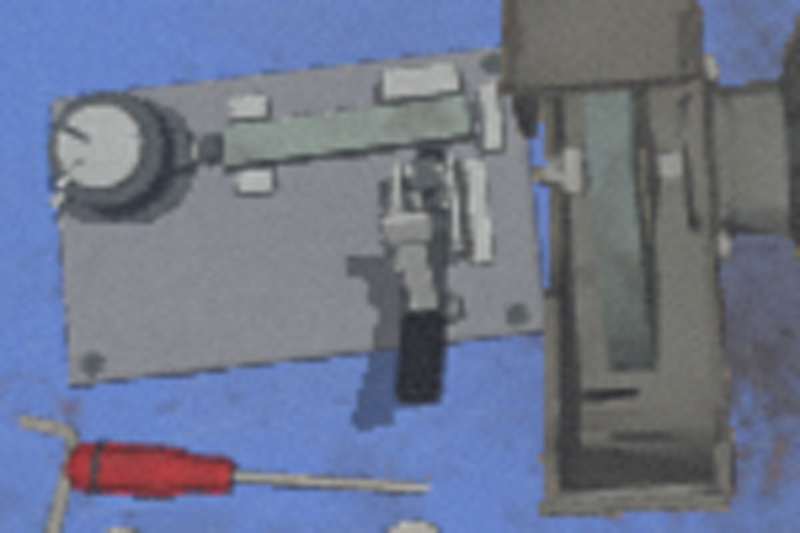

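View pics/c2.png

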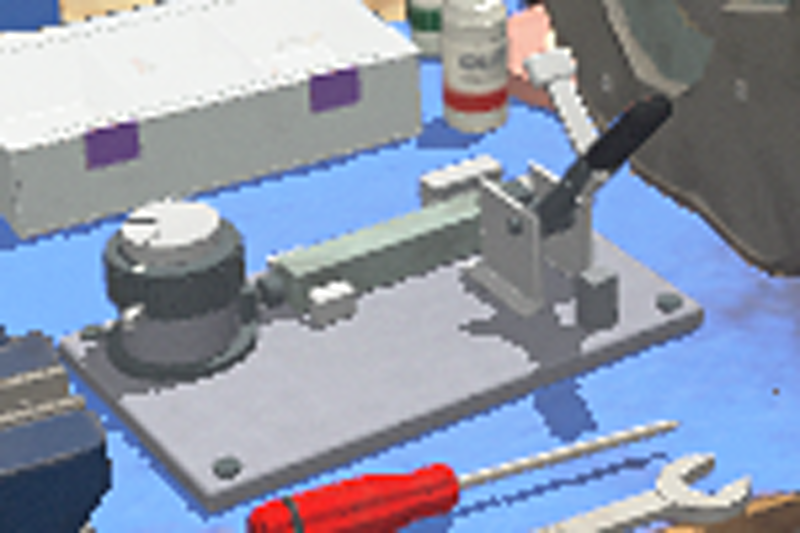

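The close-ups show plate corners in the top crop at (70,385), (543,328) and (52,100), and the barrel top at (97,145). In the scene crop the corners are at (205,492), (703,310) and (62,340), with the barrel at (170,222). The clamp is open, the lever tab is up, and the grinder housing is close to the right of the handle.

```bash
cat > h.py <<'E'
import numpy as np,cv2
from scipy.optimize import least_squares
from scipy.spatial.transform import Rotation as R
from station import bot
def proj(c,X):
    p=np.asarray(X)@c["R"].T+c["t"]; p=p@c["intrinsics"].T; return p[:,:2]/p[:,2:]
def place(v,L):
    L=np.asarray(L,float)/1000; c,s=np.cos(v[2]),np.sin(v[2])
    return np.c_[v[0]+c*L[:,0]-s*L[:,1], v[1]+s*L[:,0]+c*L[:,1], L[:,2]]
def rel(target,Rt=None):
    s=bot.get_state(); Q=R.from_quat(s["eef_rot"])
    print("shift cm",(Q.inv().apply(np.array(target)-s["eef_pos"])*100).round(2))
    if Rt is not None: print("turn deg",(Q.inv()*Rt).as_rotvec(degrees=True).round(2))
E
python3 - <<'E'
from h import *
t=bot.capture("top"); s=bot.capture("scene")
k=150/800
f=lambda P,o: np.array(P)*k+np.array(o)-0.4
L=[(-65,132,12),(-65,-122,12),(90,132,12),(50,88,74)]
a=f([(70,383),(543,328),(52,100),(97,145)],(190,175)); b=f([(205,492),(703,310),(62,340),(170,222)],(180,205))
r=least_squares(lambda v:np.r_[(proj(t,place(v,L))-a).ravel(),(proj(s,place(v,L))-b).ravel()],[.6,.2,0])
print(r.x.round(4),r.fun.round(1)); np.save("fix.npy",r.x)
m=(t["color"].min(2)>150).astype(np.uint8); m[:,:425]=0;m[:,495:]=0;m[:190]=0;m[285:]=0
n,lab,st,_=cv2.connectedComponentsWithStats(m); i=1+st[1:,4].argmax(); 
box=cv2.boxPoints(cv2.minAreaRect(np.argwhere(lab==i)[:,::-1].astype(np.float32))); print(st[i],box)
box=box[np.argsort(np.arctan2(*(box-box.mean(0)).T[::-1]))]
best=min((least_squares(lambda v:(proj(t,place(v,[(90,55,16),(90,-55,16),(-90,-55,16),(-90,55,16)]))-np.roll(box,k,0)).ravel(),[.5,-.35,y]) for k in range(4) for y in(0,1.4)),key=lambda r:r.cost)
print(best.x.round(4),best.fun.round(1))
print(place(r.x,[(-8,-72,50),(-106,-72,56),(50,88,52),(50,-20,34),(-70,-72,100)]).round(3))
E
```

```text
[0.5108 0.2124 0.1359] [-1.3  0.5 -0.2  0.7 -1.5 -0.6 -0.6  0.1  0.9 -0.4  1.3 -1.4 -0.8 -1.5
  0.7 -0.7]
[ 431  202   57   72 2357] [[430.13376 211.25476]
 [468.35666 200.01273]
 [487.19424 264.0605 ]
 [448.97134 275.30252]]
[ 0.4724 -0.3796  3.4153] [ 0.8  0.4 -0.  -0.8 -0.3 -0.5 -0.4  1. ]
[[0.513 0.14  0.05 ]
 [0.416 0.127 0.056]
 [0.548 0.306 0.052]
 [0.563 0.199 0.034]
 [0.451 0.132 0.1  ]]
```

```bash
cat >> h.py <<'E'
V=np.load("fix.npy")
def down(psi): return R.from_euler("z",psi,degrees=True)*R.from_euler("x",180,degrees=True)
def go(x,y,z,psi=None):  # fixture-local mm -> rows
    rel(place(V,[(x,y,z)])[0], None if psi is None else down(psi))
E
python3 - <<'E'
from h import *
t=bot.capture("top")
def ray(uv,z):
    d=t["R"].T@np.linalg.solve(t["intrinsics"],[*uv,1]); C=-t["R"].T@t["t"]; return (C+d*(z-C[2])/d[2]).round(3)
for uv,z in [((198,158),0),((188,150),.2),((170,88),.2),((120,150),.2),((185,250),.1),((285,195),.25),((292,270),.1),((328,270),.05)]: print(uv,z,ray(uv,z))
s=bot.get_state()
rel([.42,-.2,.42],down(97.8))
go(-62,-72,185+8,97.8)
E
```

```text
(198, 158) 0 [0.687 0.366 0.   ]
(188, 150) 0.2 [0.657 0.32  0.2  ]
(170, 88) 0.2 [0.814 0.377 0.2  ]
(120, 150) 0.2 [0.654 0.487 0.2  ]
(185, 250) 0.1 [0.419 0.347 0.1  ]
(285, 195) 0.25 [0.545 0.076 0.25 ]
(292, 270) 0.1 [0.375 0.069 0.1  ]
(328, 270) 0.05 [ 0.376 -0.022  0.05 ]
shift cm [ 33.62 -32.84 -19.76]
turn deg [-4.000e-02 -3.000e-02 -7.954e+01]
shift cm [ 47.76 -63.19   2.96]
turn deg [-4.000e-02 -3.000e-02 -7.954e+01]
```

```bash
python3 -m creep '0 0 0 0 0 -5 0; 0 0 0 0 0 -10 0; 0 0 0 0 0 -15 0; 0 0 0 0 0 -19 0; 0 0 0 0 0 -19 0'
```

```text
time: 0.67
eef_pos: [0.204, -0.6181, 0.4183]
eef_rot: [0.987, 0.159, 0.001, 0.003]
wrist_force: [0.5, -0.2, 0.8]
gripper_width: 0.0611
grasp_force: 0.0
```

```bash
python3 -m creep '0 0 -7 4 -3.9 0 0; 0 0 -14 8 -7.8 0 0; 0 0 -21 12 -11.7 0 0; 0 0 -28 16 -15.6 0 0; 0 0 -35 20 -19.5 0 0; 0 0 -42 24 -23.5 0 0; 0 0 -49 28 -27.4 0 0; 0 0 -56 32 -31.3 0 0' 40
python3 - <<'E'
from h import *
go(-62,-72,185+8,97.8)
E
```

```text
time: 1.33
eef_pos: [0.3574, -0.3192, 0.4127]
eef_rot: [0.795, 0.606, -0.0, 0.0]
wrist_force: [1.0, 0.1, 0.1]
gripper_width: 0.007
grasp_force: 0.0
shift cm [46.28 -2.2  21.94]
turn deg [ 1.00e-02  4.00e-02 -2.32e+01]
```

```bash
python3 -m creep '0 0 -6 4 0 0 0; 0 0 -12 8 0 0 0; 0 0 -18 12 0 0 0; 0 0 -20 16 -1 0 0; 0 0 -20 20 -1 0 0; 0 0 -20 24 -1 0 0; 0 0 -20 28 -1 0 0; 0 0 -20 28 -1 0 0'
python3 - <<'E'
from h import *
go(-62,-72,185+8,97.8)
E
```

```text
time: 2.0
eef_pos: [0.4243, -0.0411, 0.4133]
eef_rot: [0.676, 0.737, 0.001, 0.0]
wrist_force: [0.1, 0.7, 1.5]
gripper_width: 0.0005
grasp_force: 0.0
shift cm [16.99  4.92 22.06]
turn deg [ 0.13 -0.07 -2.86]
```

```bash
python3 -m creep '0 0 -3 4 1 0 0; 0 0 -3 8 2 0 0; 0 0 -3 12 3 0 0; 0 0 -3 16 4.5 0 0; 0 0 -3 17 4.9 0 0; 0 0 -3 17 4.9 4 0; 0 0 -3 17 4.9 8 0; 0 0 -3 17 4.9 12 0'; python3 -m creep '0 0 0 0 0 4 0; 0 0 0 0 0 8 0;0 0 0 0 0 10 0;0 0 0 0 0 10 0;0 0 0 0 0 10 0'
python3 - <<'E'
from h import *
go(-62,-72,185+8,97.8)
a=bot.capture("top")["color"]; b=bot.capture("scene")["color"]
z=lambda i,y,x:cv2.resize(i[y:y+100,x:x+130],(520,400)[:2],interpolation=cv2.INTER_CUBIC)
im=np.hstack([z(a,160,200),z(b,190,200)]); im=cv2.resize(im,(800,308)); cv2.imwrite("pics/h1.png",im[:,:,::-1])
E
```

```text
time: 2.67
eef_pos: [0.4597, 0.1243, 0.2915]
eef_rot: [0.661, 0.751, 0.001, 0.001]
wrist_force: [0.8, 0.3, -0.9]
gripper_width: 0.0
grasp_force: 0.0
time: 3.08
eef_pos: [0.4593, 0.1241, 0.1923]
eef_rot: [0.661, 0.751, -0.001, -0.001]
wrist_force: [0.2, -0.4, 0.0]
gripper_width: 0.0004
grasp_force: 0.0
shift cm [ 0.85  0.1  -0.07]
turn deg [-0.11 -0.03 -0.51]
```

View pics/h1.png

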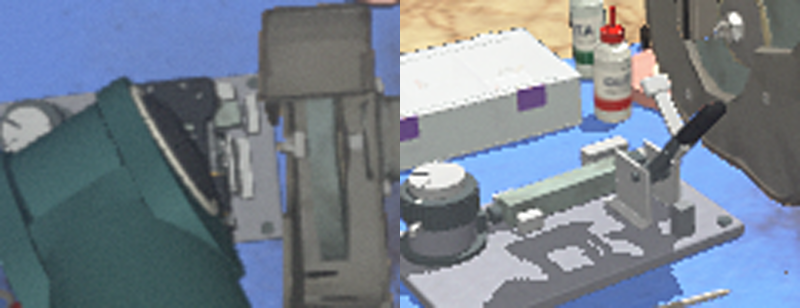

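Run:
```python
from h import *
c=bot.capture("scene"); im=c["color"][:,:,::-1].copy()
th=.8
P=np.r_[place(V,[(-8,-72,50),(-8-128*np.cos(th),-72,50+128*np.sin(th)),(50,-92,42),(50,88,74)]),[bot.get_state()["eef_pos"]]]
print(proj(c,P).round())
for k,p in enumerate(proj(c,P)): cv2.circle(im,tuple(int(v) for v in p.round()),2,(0,0,255) if k<4 else (255,0,255),-1)
cv2.imwrite("pics/h2.png",cv2.resize(im[100:320,130:430],(800,587),interpolation=cv2.INTER_CUBIC))
```

```text
[[283. 245.]
 [303. 224.]
 [277. 237.]
 [212. 246.]
 [297. 197.]]
```

View pics/h2.png

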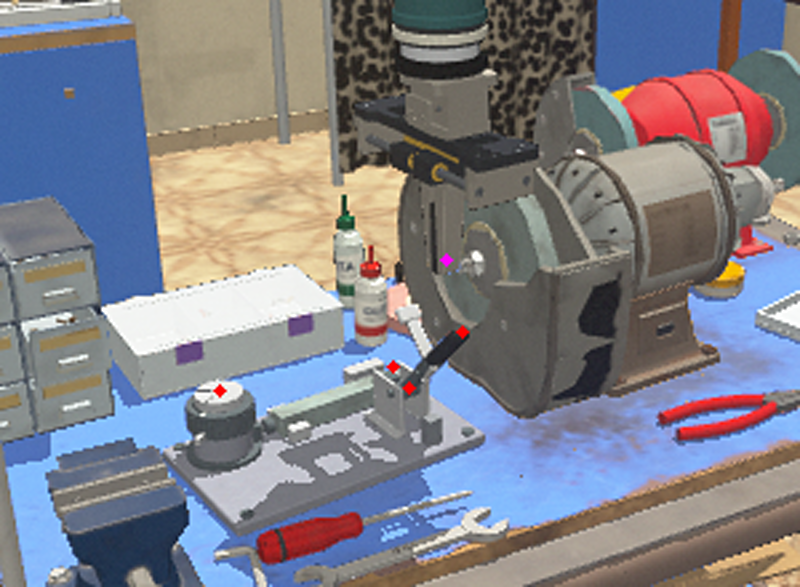

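The fit overlays the handle and barrel well: the pivot is at (408,388), the grip tip at (462,332), and the TCP mark at (446,260) is above the handle. Now I'll press it down along its arc.

```bash
python3 -m creep '0 0 0 .85 0 0 0; 0 0 0 .85 0 2 0; 0 0 0 .85 -.4 4 0; 0 0 0 .85 -.6 4.8 0; 0 0 0 .85 -1.3 5.6 0; 0 0 0 .85 -2 6.5 0; 0 0 0 .85 -2.6 7.5 0; 0 0 0 .85 -3.2 8.5 0'; python3 -m creep '0 0 0 0 -.4 1 0; 0 0 0 0 -.75 2.1 0; 0 0 0 0 -1 3 0; 0 0 0 0 -1.1 3.8 0; 0 0 0 0 -1.1 4.2 0; 0 0 0 0 -1.1 4.2 0'
python3 - <<'E'
from h import *
go(-105,-72,56+8,97.8); print(bot.get_state()["wrist_force"])
E
```

```text
time: 3.9
eef_pos: [0.4272, 0.1291, 0.1085]
eef_rot: [0.661, 0.75, 0.001, 0.001]
wrist_force: [0.2, 0.1, 2.6]
gripper_width: 0.0003
grasp_force: 1.7
time: 4.4
eef_pos: [0.4156, 0.1271, 0.0649]
eef_rot: [0.661, 0.751, -0.0, -0.0]
wrist_force: [-0.2, 0.9, -1.5]
gripper_width: 0.0005
grasp_force: 0.0
shift cm [-0.04  0.09  0.09]
turn deg [-0.07  0.   -0.53]
[-0.21553938  0.94755209 -1.52111567]
```

```bash
python3 -m creep '0 0 0 0 0 .2 0; 0 0 0 0 0 .3 0; 0 0 0 0 0 .3 0;0 0 0 0 0 .3 0'; python3 -m creep '0 0 0 0 0 -4 0; 0 0 0 0 0 -8 0; 0 0 0 0 0 -10 0; 0 0 0 0 0 -10 0'
python3 - <<'E'
from h import *
c=bot.capture("scene"); im=c["color"][:,:,::-1].copy()
cv2.imwrite("pics/l1.png",cv2.resize(im[205:285,200:320],(780,520),interpolation=cv2.INTER_CUBIC))
# collar grasp 1: tool y at world 90deg -> psi 180 ; above it
rel([*place(V,[(50,88,0)])[0][:2],.20],down(180))
E
```

```text
time: 4.73
eef_pos: [0.4161, 0.1273, 0.064]
eef_rot: [0.661, 0.751, -0.0, 0.001]
wrist_force: [-5.6, -2.6, 18.8]
gripper_width: 0.0005
grasp_force: 9.0
time: 5.07
eef_pos: [0.419, 0.1283, 0.1668]
eef_rot: [0.661, 0.75, 0.003, 0.003]
wrist_force: [0.8, 0.2, 0.3]
gripper_width: -0.0
grasp_force: 0.0
shift cm [16.12 15.23 -3.46]
turn deg [  0.24   0.26 -82.79]
```

View pics/l1.png

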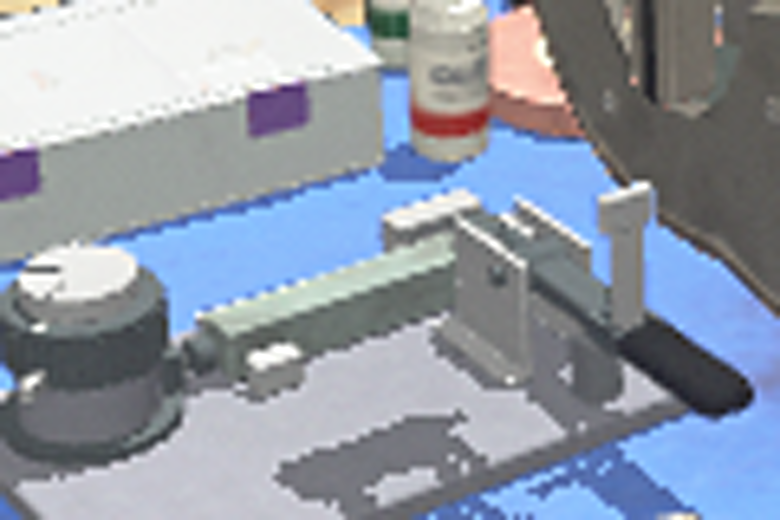

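The clamp is locked: the handle is level and the lever tab is upright at (627,195). Next is the collar.

```bash
python3 -m creep '0 0 -7 2 2 -2 1; 0 0 -14 4 4 -3.5 1; 0 0 -21 6 6 -3.5 1; 0 0 -28 8 8 -3.5 1; 0 0 -35 10 10 -3.5 1; 0 0 -42 12 12 -3.5 1; 0 0 -49 14 14 -3.5 1; 0 0 -56 16 15.2 -3.5 1';python3 -m creep '0 0 -7 0 0 0 1; 0 0 -14 0 0 0 1; 0 0 -21 0 0 0 1; 0 0 -26 0 0 0 1; 0 0 -26 0 0 0 1'
python3 - <<'E'
from h import *
rel([*place(V,[(50,88,0)])[0][:2],.043],down(180))
E
```

```text
time: 5.78
eef_pos: [0.5478, 0.3054, 0.1952]
eef_rot: [0.229, 0.973, -0.001, -0.001]
wrist_force: [-0.0, -0.0, 0.5]
gripper_width: 0.0519
grasp_force: 0.0
time: 6.2
eef_pos: [0.5458, 0.3047, 0.1953]
eef_rot: [0.005, 1.0, -0.0, -0.002]
wrist_force: [-0.5, -0.6, -0.3]
gripper_width: 0.0852
grasp_force: 0.0
shift cm [-0.3   0.18 15.22]
turn deg [-0.04 -0.17 -0.61]
```

```bash
python3 -m creep '0 0 0 -.3 .2 4 1; 0 0 0 -.3 .2 8 1; 0 0 0 -.3 .2 11 1; 0 0 0 -.3 .2 13 1; 0 0 0 -.3 .2 14.5 1; 0 0 0 -.3 .2 15.2 1; 0 0 0 -.3 .2 15.2 1'; python3 -m creep '0 0 0 0 0 0 0.6; 0 0 0 0 0 0 0.6; 0 0 0 0 0 0 0.6;0 0 0 0 0 0 0.6; 0 0 0 0 0 0 0.6;0 0 0 0 0 0 0.6' 25;  python3 -c "
from station import bot
s=bot.get_state();print(s['moment'],s['wrist_force'],s['q'])"
```

```text
time: 6.78
eef_pos: [0.5487, 0.3067, 0.044]
eef_rot: [0.007, 1.0, -0.001, -0.001]
wrist_force: [0.7, 0.5, 0.1]
gripper_width: 0.0921
grasp_force: 0.0
time: 7.28
eef_pos: [0.5499, 0.3064, 0.0463]
eef_rot: [0.007, 1.0, -0.001, 0.0]
wrist_force: [-0.5, -2.7, 5.2]
gripper_width: 0.0595
grasp_force: 25.0
[-0.57314964 -0.03737134  0.02590196] [-0.53376581 -2.65605232  5.22201305] [ 0.04588183  0.87110575 -0.89142921  1.7228649   0.81410577  0.96164888
  0.38540913]
```

Run:
```python
from h import *
c=bot.capture("scene"); im=c["color"][:,:,::-1].copy()
cv2.imwrite("pics/g1.png",cv2.resize(im[180:280,150:290],(784,560),interpolation=cv2.INTER_CUBIC))
```

```text
(no output)
```

View pics/g1.png

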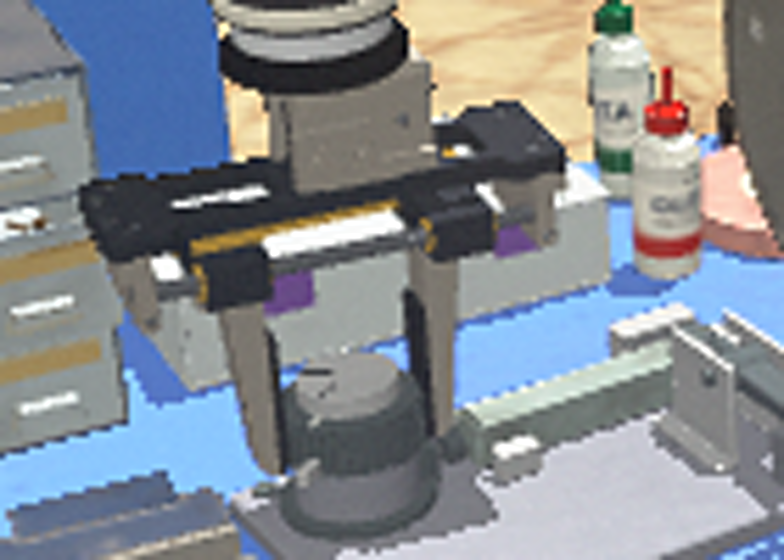

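The fingers straddle the collar properly at (280..440, 420), clear of the cabinet. Turning now.

```bash
python3 -m creep '0 0 5 0 0 0 .5; 0 0 10 0 0 0 .5; 0 0 15 0 0 0 .5; 0 0 20 0 0 0 .5; 0 0 25 0 0 0 .5; 0 0 30 0 0 0 .5; 0 0 35 0 0 0 .5; 0 0 36 0 0 0 .5' 35; python3 -m creep '0 0 0 0 0 0 .5; 0 0 0 0 0 0 1;0 0 0 0 0 0 1;0 0 0 0 0 0 1;0 0 0 0 0 0 1;0 0 0 0 0 0 1'; python3 -m creep '0 0 0 0 0 -4 1;0 0 0 0 0 -6 1;0 0 0 0 0 -6 1'
python3 - <<'E'
from h import *
rel([*place(V,[(50,88,0)])[0][:2],.105],down(48))
c=bot.capture("scene"); im=c["color"][:,:,::-1].copy()
cv2.imwrite("pics/g2.png",cv2.resize(im[215:275,170:260],(780,520),interpolation=cv2.INTER_CUBIC))
E
```

```text
time: 8.0
eef_pos: [0.5496, 0.3057, 0.0463]
eef_rot: [0.317, 0.948, -0.001, 0.001]
wrist_force: [-1.1, -5.2, 7.1]
gripper_width: 0.059
grasp_force: 35.0
time: 8.5
eef_pos: [0.5492, 0.3072, 0.0453]
eef_rot: [0.315, 0.949, 0.0, -0.0]
wrist_force: [-0.6, 0.1, -1.0]
gripper_width: 0.0903
grasp_force: 0.0
time: 8.75
eef_pos: [0.5513, 0.3093, 0.11]
eef_rot: [0.315, 0.949, 0.003, 0.002]
wrist_force: [0.8, 0.8, 0.5]
gripper_width: 0.0918
grasp_force: 0.0
shift cm [ 0.06 -0.41  0.5 ]
turn deg [ 0.4  -0.24 95.28]
```

View pics/g2.png

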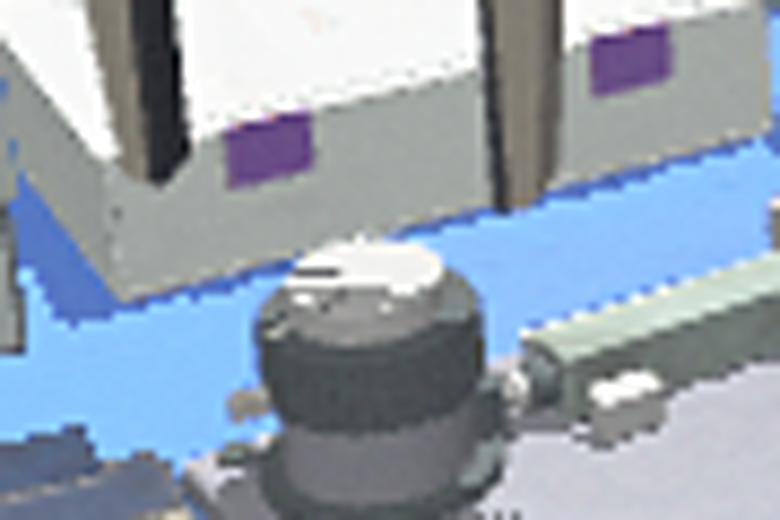

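The collar is at the middle detent, with the pointer at (245,403) to local +y and the stamp out against the stick. Regrasping from the other angle.

```bash
python3 -m creep '0 0 0 0 -.4 -4 1; 0 0 0 0 -.4 -8 1; 0 0 0 0 -.4 -12 1; 0 0 -7 0 -.4 -12 1; 0 0 -14 0 -.4 -12 1; 0 0 -21 0 -.4 -12 1; 0 0 -28 0 -.4 -12 1; 0 0 -35 0 -.4 -12 1'; python3 -m creep '0 0 -7 0 0 0 1; 0 0 -14 0 0 0 1; 0 0 -21 0 0 0 1; 0 0 -28 0 0 0 1; 0 0 -35 0 0 0 1; 0 0 -42 0 0 0 1; 0 0 -49 0 0 0 1; 0 0 -50 0 0 0 1';python3 - <<'E'
from h import *
rel([*place(V,[(50,88,0)])[0][:2],.044],down(228)); print(bot.get_state()["q"])
E
```

```text
time: 9.47
eef_pos: [0.5467, 0.3032, 0.2242]
eef_rot: [0.012, 1.0, -0.001, -0.001]
wrist_force: [-0.7, -0.3, -0.7]
gripper_width: 0.0918
grasp_force: 0.0
time: 10.13
eef_pos: [0.5467, 0.3033, 0.2238]
eef_rot: [-0.41, 0.912, 0.0, -0.001]
wrist_force: [0.1, -0.3, 0.5]
gripper_width: 0.0921
grasp_force: 0.0
shift cm [-0.38  0.04 17.98]
turn deg [ 0.09 -0.11  0.46]
[ 0.21781551  0.7861003  -1.23040845  1.61236818  0.76179968  1.30358339
  1.27985876]
```

```bash
python3 -m creep '0 0 0 -.4 0 4 1; 0 0 0 -.4 0 8 1; 0 0 0 -.4 0 12 1; 0 0 0 -.4 0 15 1; 0 0 0 -.4 0 16.8 1; 0 0 0 -.4 0 17.8 1; 0 0 0 -.4 0 17.8 1'; python3 -m creep '0 0 0 0 0 0 0.5; 0 0 0 0 0 0 0.5; 0 0 0 0 0 0 0.5;0 0 0 0 0 0 0.5; 0 0 0 0 0 0 0.5;0 0 0 0 0 0 0.5' 35; python3 -m creep '0 0 5 0 0 0 .5; 0 0 10 0 0 0 .5; 0 0 15 0 0 0 .5; 0 0 20 0 0 0 .5; 0 0 25 0 0 0 .5; 0 0 30 0 0 0 .5; 0 0 34 0 0 0 .5; 0 0 36 0 0 0 .5'; python3 -c "
from station import bot
s=bot.get_state();print(s['moment'],s['wrist_force'],s['q'])"
```

```text
time: 10.72
eef_pos: [0.5488, 0.3063, 0.0457]
eef_rot: [-0.408, 0.913, -0.0, -0.002]
wrist_force: [0.5, -0.1, 1.0]
gripper_width: 0.0918
grasp_force: 0.0
time: 11.22
eef_pos: [0.5496, 0.3075, 0.0486]
eef_rot: [-0.409, 0.913, 0.0, 0.001]
wrist_force: [-1.4, 0.5, 3.5]
gripper_width: 0.0596
grasp_force: 35.0
time: 11.88
eef_pos: [0.5509, 0.3069, 0.0486]
eef_rot: [-0.108, 0.994, -0.0, 0.002]
wrist_force: [3.0, -0.7, 1.9]
gripper_width: 0.0594
grasp_force: 35.0
[-1.51092224e-03 -9.48152037e-01  1.76640665e+00] [ 3.02302853 -0.6640576   1.88931005] [ 0.07486512  0.89723595 -0.94548713  1.72003647  0.86177123  0.99322366
  0.58488397]
```

The moment about z (1.8 N m) shows the rigid stop has been reached. Releasing and checking.

```bash
python3 -m creep '0 0 0 0 0 0 1;0 0 0 0 0 0 1;0 0 0 0 0 0 1;0 0 0 0 0 0 1;0 0 0 0 0 0 1'; python3 -m creep '0 0 0 0 0 -4 1;0 0 0 0 0 -8 1;0 0 0 0 0 -12 1;0 0 0 0 0 -16 1;0 0 0 0 0 -16 0'
python3 - <<'E'
from h import *
go(-105,-72,185,97.8); print(bot.get_state()["q"])
c=bot.capture("scene"); im=c["color"][:,:,::-1].copy()
cv2.imwrite("pics/g3.png",cv2.resize(im[205:285,180:320],(798,456),interpolation=cv2.INTER_CUBIC))
E
```

```text
time: 12.3
eef_pos: [0.5495, 0.3066, 0.0473]
eef_rot: [-0.107, 0.994, 0.0, -0.0]
wrist_force: [-0.7, 0.7, -0.3]
gripper_width: 0.0904
grasp_force: 0.0
time: 12.72
eef_pos: [0.5519, 0.3101, 0.2158]
eef_rot: [-0.107, 0.994, 0.003, 0.005]
wrist_force: [-0.3, 1.4, 0.3]
gripper_width: 0.0874
grasp_force: 0.0
shift cm [ 17.15 -15.05   2.82]
turn deg [ 0.71  0.25 94.47]
[ 0.15822262  0.72342423 -1.10360646  1.61430695  0.68210476  1.22350086
  0.70343307]
```

View pics/g3.png

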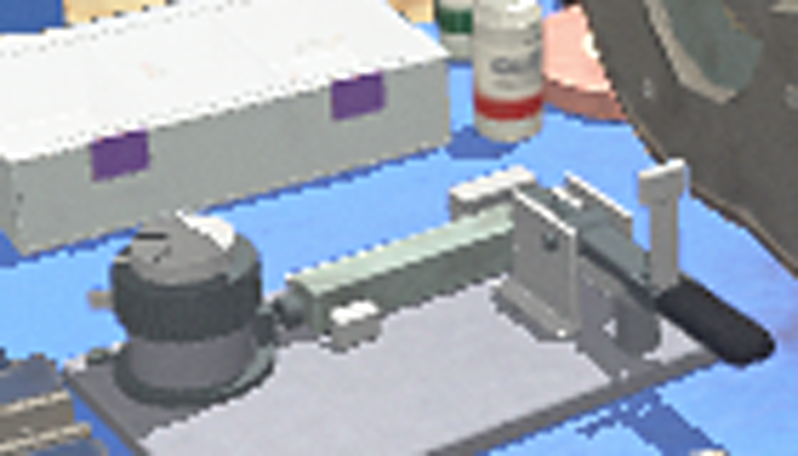

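The clamp is still locked with the lever upright at (660,185). The pointer tip is at crop (90,298) and the stamp is drawn back. I'll check the pointer angle numerically.

Run:
```python
from h import *
c=bot.capture("scene")
for a in (1.2,1.15,1.0,.6,0):
    g=np.radians(34)-a   # from +y towards -x
    print(a,proj(c,place(V,[(50-41*np.sin(g),88+41*np.cos(g),45)])).round(1))
print("obs now",180+90/5.7,205+298/5.7,"mid",170+230/8.667,215+403/8.667)
```

```text
1.2 [[195.9 256.5]]
1.15 [[195.8 257. ]]
1.0 [[195.6 258.2]]
0.6 [[197.1 261.4]]
0 [[204.  264.6]]
obs now 195.78947368421052 257.280701754386 mid 196.53744086765894 261.4982116072459
```

```bash
python3 -m creep '0 0 7 2 -2 0 0; 0 0 14 4 -4 0 0; 0 0 21 6 -6 0 0; 0 0 28 8 -8 0 0; 0 0 35 10 -10 0 0; 0 0 42 12 -12 0 0; 0 0 49 14 -14 0 0; 0 0 56 17 -15 0 0'; python3 -m creep '0 0 7 0 0 0 0; 0 0 14 0 0 0 0; 0 0 21 0 0 0 0; 0 0 28 0 0 0 0; 0 0 35 0 0 0 0; 0 0 38 0 0 0 0; 0 0 38 0 0 0 0' 40
python3 - <<'E'
from h import *
go(-100,-72,98,97.8); print(bot.get_state()["q"])
E
```

```text
time: 13.48
eef_pos: [0.4151, 0.1212, 0.2059]
eef_rot: [0.377, 0.926, -0.0, -0.001]
wrist_force: [-0.5, -0.2, 0.9]
gripper_width: 0.0262
grasp_force: 0.0
time: 14.07
eef_pos: [0.4145, 0.1234, 0.2063]
eef_rot: [0.655, 0.756, -0.001, -0.001]
wrist_force: [0.0, -0.5, 0.3]
gripper_width: 0.0001
grasp_force: 0.0
shift cm [ 0.31  0.78 10.83]
turn deg [-0.15  0.01  0.36]
[ 0.49314868  0.25034196 -0.95383594  2.07747133  0.25307908  0.93539952
 -0.45600729]
```

Pointer and moment both agree with the stop. Next is the lever: go behind the tab, then push towards the jaw.

```bash
python3 -m creep '0 0 0 .3 0 4 0; 0 0 0 .3 0 7.5 0; 0 0 0 .3 .4 9.8 0; 0 0 0 .3 .8 10.8 0; 0 0 0 .3 .8 10.8 0;0 0 0 .3 .8 10.8 0'; python3 -m creep '0 0 0 0 .5 0 0;0 0 0 0 .9 0 0;0 0 0 0 1.3 0 0;0 0 0 0 1.7 0 0;0 0 0 0 2.1 0 0;0 0 0 0 2.4 0 0'
python3 - <<'E'
from h import *
go(-100,-72,98,97.8); print(bot.get_state()["wrist_force"])
E
```

```text
time: 14.57
eef_pos: [0.4228, 0.1286, 0.0995]
eef_rot: [0.654, 0.757, -0.0, -0.001]
wrist_force: [0.0, -0.3, -0.4]
gripper_width: 0.0006
grasp_force: 0.0
time: 15.07
eef_pos: [0.4461, 0.1314, 0.1]
eef_rot: [0.654, 0.756, -0.001, -0.0]
wrist_force: [-2.2, 0.8, 2.2]
gripper_width: 0.0005
grasp_force: 1.2
shift cm [-0.03 -2.49  0.2 ]
turn deg [-0.1   0.07  0.45]
[-2.24220364  0.76294078  2.23440398]
```

```bash
python3 -m creep '0 0 0 0 .3 0 0;0 0 0 0 .6 0 0;0 0 0 0 .9 0 0;0 0 0 0 1 0 0;0 0 0 0 1 0 0'; python3 -m creep '0 0 0 0 -.3 -.5 0;0 0 0 0 -.6 -2 0;0 0 0 0 -.6 -5 0;0 0 0 0 -.6 -9 0;0 0 0 0 -.6 -12 0;0 0 0 0 -.6 -12 0';  python3 - <<'E'
from h import *
c=bot.capture("scene"); g=c["color"].max(2)
for th in (0,.8):
    P=place(V,[(-8-r*np.cos(th),-72,50+r*np.sin(th)) for r in (85,98,112)]); uv=proj(c,P).round().astype(int)
    print(th,uv.tolist(),[int(g[v,u]) for u,v in uv],[c["color"][v,u].tolist() for u,v in uv])
go(50,-14,150,97.8)
E
```

```text
time: 15.48
eef_pos: [0.4573, 0.1332, 0.0997]
eef_rot: [0.654, 0.756, 0.0, 0.0]
wrist_force: [-0.7, -0.1, 0.5]
gripper_width: 0.0003
grasp_force: 0.2
time: 15.98
eef_pos: [0.4535, 0.1339, 0.225]
eef_rot: [0.654, 0.756, 0.004, 0.003]
wrist_force: [1.0, 0.3, 0.1]
gripper_width: 0.0002
grasp_force: 0.0
0 [[302, 259], [306, 261], [309, 263]] [196, 129, 173] [[186, 187, 196], [117, 127, 129], [164, 165, 173]]
0.8 [[296, 231], [298, 229], [300, 227]] [51, 48, 50] [[44, 44, 51], [44, 43, 48], [47, 47, 50]]
shift cm [ 5.61 11.87  7.31]
turn deg [0.37 0.05 0.44]
```

The clamp is open: the black grip is at its raised position. Now the stick.

```bash
python3 -m creep '0 0 .4 2 4 0 .6;0 0 .4 4 8 0 .6;0 0 .4 5.6 11.9 0 .6;0 0 .4 5.6 11.9 3 .6;0 0 .4 5.6 11.9 7 .6;0 0 .4 5.6 11.9 11 .6;0 0 .4 5.6 11.9 14 .6;0 0 .4 5.6 11.9 14 .6'
python3 - <<'E'
from h import *
go(50,-14,25,97.8); print(bot.get_state()["q"])
E
```

```text
time: 16.7
eef_pos: [0.5551, 0.2023, 0.0719]
eef_rot: [0.657, 0.754, -0.006, -0.003]
wrist_force: [-0.3, -1.4, -0.2]
gripper_width: 0.0519
grasp_force: 0.0
shift cm [0.21 0.81 4.68]
turn deg [-0.76  0.16  0.12]
[ 0.12659637  0.70438215 -0.7264236   1.80871903  0.59258426  0.87478926
 -0.7442388 ]
```

```bash
python3 -m creep '0 0 0 .2 .8 0 .6;0 0 0 .2 .8 0 .6;0 0 0 .2 .8 2 .6;0 0 0 .2 .8 3.8 .6;0 0 0 .2 .8 4.6 .6;0 0 0 .2 .8 4.6 .6;0 0 0 .2 .8 4.6 .6'; python3 -m creep '0 0 0 0 0 0 .1;0 0 0 0 0 0 .1;0 0 0 0 0 0 .1;0 0 0 0 0 0 .1;0 0 0 0 0 0 .1;0 0 0 0 0 0 .1' 40
python3 - <<'E'
from h import *
go(50,-14,25,97.8)
E
```

```text
time: 17.28
eef_pos: [0.5689, 0.2083, 0.035]
eef_rot: [0.657, 0.754, 0.001, 0.0]
wrist_force: [0.1, -0.5, -0.2]
gripper_width: 0.0551
grasp_force: 0.0
time: 17.78
eef_pos: [0.5644, 0.2078, 0.0336]
eef_rot: [0.657, 0.754, -0.003, -0.002]
wrist_force: [-9.1, -1.6, 8.3]
gripper_width: 0.0217
grasp_force: 40.0
shift cm [-0.22 -0.24  0.87]
turn deg [-0.39  0.08  0.06]
```

The grip is only 8 mm deep and a little off centre. I'll reopen, go lower and regrasp.

```bash
python3 -m creep '0 0 0 0 0 0 .5;0 0 0 0 0 0 .5;0 0 0 0 0 0 .5;0 0 0 0 -.3 .3 .5;0 0 0 0 -.3 .6 .5;0 0 0 0 -.3 .6 .5'
python3 - <<'E'
from h import *
go(50,-16,25,97.8); print(bot.get_state()["wrist_force"])
E
```

```text
time: 18.28
eef_pos: [0.5646, 0.207, 0.0268]
eef_rot: [0.657, 0.754, -0.001, -0.0]
wrist_force: [-0.2, -0.1, 0.6]
gripper_width: 0.0461
grasp_force: 0.0
shift cm [-0.34 -0.26  0.18]
turn deg [-0.06  0.02  0.06]
[-0.18126468 -0.11399369  0.59296708]
```

```bash
python3 -m creep '0 0 0 -.3 -.1 .2 .5;0 0 0 -.3 -.2 .2 .5;0 0 0 -.3 -.2 .2 .1;0 0 0 -.3 -.2 .2 .1;0 0 0 -.3 -.2 .2 .1;0 0 0 -.3 -.2 .2 .1;0 0 0 -.3 -.2 .2 .1;0 0 0 -.3 -.2 .2 .1' 45; python3 -m creep '0 0 0 0 0 -.5 .1;0 0 0 0 0 -1.5 .1;0 0 0 0 0 -3 .1;0 0 0 0 0 -5 .1;0 0 0 0 0 -7 .1;0 0 0 0 0 -7 .1'
python3 - <<'E'
from h import *
s=bot.get_state(); print(s["wrist_force"],s["q"])
rel([.50,.19,.40],down(97.8)); rel([.4724,-.3796,.40],down(15.7))
E
```

```text
time: 18.95
eef_pos: [0.5636, 0.2043, 0.0257]
eef_rot: [0.657, 0.754, 0.0, 0.0]
wrist_force: [0.6, -0.1, 0.6]
gripper_width: 0.0217
grasp_force: 45.0
time: 19.45
eef_pos: [0.5658, 0.2058, 0.1006]
eef_rot: [0.657, 0.754, 0.003, 0.002]
wrist_force: [1.0, 0.9, -0.7]
gripper_width: 0.0215
grasp_force: 45.0
[ 1.00942828  0.89436423 -0.65402433] [ 0.14247466  0.67334675 -0.75085422  1.7839962   0.57190832  0.90684038
 -0.7245364 ]
shift cm [ -0.61  -6.52 -29.99]
turn deg [ 0.42 -0.1   0.07]
shift cm [-56.66 -17.05 -30.16]
turn deg [ 0.27 -0.38 82.17]
```

```bash
python3 -m creep '0 0 0 0 -1 -3 .1;0 0 0 0 -2 -7 .1;0 0 0 0 -3 -11 .1;0 0 0 0 -4 -15 .1;0 0 0 0 -5 -19 .1;0 0 0 0 -6 -23 .1;0 0 0 0 -6.5 -27 .1;0 0 0 0 -6.5 -29 .1'; python3 -m creep '0 0 4 -2 0 0 .1;0 0 9 -5 0 0 .1;0 0 14 -8 0 0 .1;0 0 19 -12 -1 0 .1;0 0 24 -16 -2 0 .1;0 0 30 -20 -3 0 .1;0 0 36 -24 -4 0 .1;0 0 42 -28 -5 0 .1'
python3 - <<'E'
from h import *
s=bot.get_state(); print(s["q"])
rel([.4724,-.3796,.38],down(15.7))
E
```

```text
time: 20.12
eef_pos: [0.4985, 0.1967, 0.3907]
eef_rot: [0.656, 0.754, 0.002, 0.002]
wrist_force: [1.0, 1.1, -0.7]
gripper_width: 0.0214
grasp_force: 45.0
time: 20.78
eef_pos: [0.4868, -0.0906, 0.3858]
eef_rot: [0.885, 0.466, -0.0, 0.001]
wrist_force: [0.9, 0.7, -1.1]
gripper_width: 0.0215
grasp_force: 45.0
[ 0.78211801  0.13320327 -0.72852188  1.71564218  0.09226821  1.32690477
 -0.56502728]
shift cm [-24.65  15.15   0.61]
turn deg [6.000e-02 2.000e-02 3.988e+01]
```

```bash
python3 -m creep '0 0 5 -3 2 0 .1;0 0 10 -6 4 0 .1;0 0 15 -9 6 0 .1;0 0 20 -12.5 8 0 .1;0 0 25 -16 10 0 .1;0 0 30 -19 12 0 .1;0 0 35 -22 14 0 .1;0 0 40 -24.5 15.1 0 .1'; python3 -m creep '0 0 0 0 0 0 .1;0 0 0 0 0 0 .1;0 0 0 0 0 0 .1'
python3 - <<'E'
from h import *
s=bot.get_state(); print(s["q"])
rel([.4724+.006,-.3796+.002,.018],down(15.7))
E
```

```text
time: 21.45
eef_pos: [0.4745, -0.3794, 0.3849]
eef_rot: [0.991, 0.135, -0.0, 0.0]
wrist_force: [0.7, 0.1, -0.9]
gripper_width: 0.0216
grasp_force: 45.0
time: 21.7
eef_pos: [0.4755, -0.3753, 0.3854]
eef_rot: [0.99, 0.139, 0.0, -0.001]
wrist_force: [1.0, 0.7, -1.0]
gripper_width: 0.0218
grasp_force: 45.0
[ 0.96790524  0.32218149 -0.46669268  1.47900683  0.14479749  1.3755323
 -0.79846056]
shift cm [ 0.21  0.35 36.74]
turn deg [-0.06 -0.01  0.26]
```

```bash
python3 -m creep '0 0 0 .2 .3 4 .1;0 0 0 .2 .3 8 .1;0 0 0 .2 .3 12 .1;0 0 0 .2 .3 16 .1;0 0 0 .2 .3 20 .1;0 0 0 .2 .3 24 .1;0 0 0 .2 .3 28 .1;0 0 0 .2 .3 31 .1'; python3 -m creep '0 0 0 0 0 1 .1;0 0 0 0 0 2 .1;0 0 0 0 0 3 .1;0 0 0 0 0 3.5 .1;0 0 0 0 0 3.5 .1'
python3 - <<'E'
from h import *
s=bot.get_state(); print(s["wrist_force"])
rel([.4724+.006,-.3796+.002,.018],down(15.7))
E
```

```text
time: 22.37
eef_pos: [0.4777, -0.3762, 0.0732]
eef_rot: [0.99, 0.14, -0.0, -0.001]
wrist_force: [-0.4, 0.5, -1.2]
gripper_width: 0.0213
grasp_force: 45.0
time: 22.78
eef_pos: [0.4785, -0.3788, 0.041]
eef_rot: [0.99, 0.138, 0.0, 0.0]
wrist_force: [0.4, -0.5, -1.9]
gripper_width: 0.0216
grasp_force: 45.0
[ 0.40770792 -0.53483085 -1.88075739]
shift cm [ 0.02 -0.12  2.3 ]
turn deg [ 0.04 -0.03  0.18]
```

```bash
python3 -m creep '0 0 0 0 -.1 .8 .1;0 0 0 0 -.1 1.4 .1;0 0 0 0 -.1 1.8 .1;0 0 0 0 -.1 2.1 .1;0 0 0 0 -.1 2.3 .1;0 0 0 0 -.1 2.35 .1;0 0 0 0 -.1 2.35 .1;0 0 0 0 -.1 2.35 .1'
```

```text
time: 23.45
eef_pos: [0.4776, -0.3778, 0.0176]
eef_rot: [0.99, 0.138, -0.0, 0.0]
wrist_force: [-3.1, 1.8, 5.9]
gripper_width: 0.0216
grasp_force: 45.0
```

```bash
python3 -m creep '0 0 0 0 0 0 .3;0 0 0 0 0 0 .4;0 0 0 0 0 0 .4;0 0 0 0 0 0 .4;0 0 0 0 0 0 .4'; python3 -m creep '0 0 0 0 0 -1 .4;0 0 0 0 0 -3 .4;0 0 0 0 0 -6 .4;0 0 0 0 0 -10 .4;0 0 0 0 0 -14 .4;0 0 0 0 0 -18 .4;0 0 0 0 0 -22 .4;0 0 0 0 0 -22 .4'
python3 - <<'E'
from h import *
c=bot.capture("top"); T=c["color"].astype(int)
m=np.zeros(T.shape[:2],np.uint8); 
tr=proj(c,place([.4724,-.3796,.2737],[(85,50,10),(85,-50,10),(-85,-50,10),(-85,50,10)])); cv2.fillPoly(m,[tr.astype(np.int32)],1)
c2=bot.capture("scene"); S=c2["color"].astype(int)
m2=np.zeros(S.shape[:2],np.uint8); tr2=proj(c2,place([.4724,-.3796,.2737],[(85,50,10),(85,-50,10),(-85,-50,10),(-85,50,10)])); cv2.fillPoly(m2,[tr2.astype(np.int32)],1)
for I,M in ((T,m),(S,m2)):
    g=((I[:,:,1]-I[:,:,0]>8)&(I.max(2)<200)&(M>0)); p=np.argwhere(g)[:,::-1]; print(M.sum(),len(p),p.min(0) if len(p) else'',p.max(0) if len(p) else '')
print(proj(c,place([.4724,-.3796,.2737],[(65,0,26),(-65,0,26)])).round(),proj(c2,place([.4724,-.3796,.2737],[(65,0,26),(-65,0,26)])).round())
E
```

```text
time: 23.87
eef_pos: [0.4779, -0.3779, 0.017]
eef_rot: [0.99, 0.138, 0.0, 0.0]
wrist_force: [-0.0, -0.5, -0.9]
gripper_width: 0.0366
grasp_force: 0.0
time: 24.53
eef_pos: [0.4818, -0.3799, 0.2469]
eef_rot: [0.99, 0.138, 0.005, 0.006]
wrist_force: [1.3, -0.4, 0.8]
gripper_width: 0.0369
grasp_force: 0.0
2334 263 [451 217] [471 264]
919 512 [433 211] [486 236]
[[453. 214.]
 [467. 261.]] [[432. 210.]
 [472. 224.]]
```

The stick's pixels lie inside the tray, along its long axis, and the arm is clear. Handing in.

```bash
python3 -m creep '0 0 0 0 0 0 .4;0 0 0 0 0 0 .4;0 0 0 0 0 0 .4'; python3 -c "
from station import bot
print(bot.job_done())"
```

```text
time: 24.88
eef_pos: [0.477, -0.3773, 0.2353]
eef_rot: [0.99, 0.138, -0.001, -0.001]
wrist_force: [-0.3, -0.2, -0.2]
gripper_width: 0.037
grasp_force: 0.0
the job is handed in; nothing more can be done
None
```

I locked the clamp, turned the collar to its stop, sprang the clamp open with the release lever and laid the stick in the tray; the job was handed in at about 25 s, but no verdict came back.

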